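Return the flea-comb case to the packed grooming rack

ROBOT

A 7-joint arm with a two-finger parallel gripper is mounted at the origin on the work surface. World frame = base frame: x ahead of the robot, y to its left, z up, the work surface at z = 0. Lengths are in m, angles in rad, forces in N, time in s.
With the tool pointing down it reaches from about 0.4 to 0.85 m from the base axis. Payload 4.5 kg.
Tool frame: the origin (TCP) lies between the finger pads; the fingertips stand 8 mm ahead of it and the grasp point (between the pads) lies 11 mm behind it; z points along the fingers, y is the direction in which the jaws open and shut (so a half turn about z gives the same grasp; the last joint's range is limited). The gripper opens to 88 mm and grips with 3 to 60 N. Pads are 18 mm wide; open, the fingers measure 123 mm over their backs; the gripper's body (75 mm by 187 mm) begins 45 mm behind the grasp point.
Start: joints at [1.198, 0.689, -0.195, 1.565, 0.157, 0.902, -0.215], TCP at [0.247, -0.574, 0.247] pointing down, gripper open.
Joint ranges: [-3.01, 3.01], [-0.46, 2.08], [-1.47, 1.51], [0.13, 2.56], [-1, 4.14], [0.04, 2.09], [-2.66, 2.66]. Speed limits (rad/s): [2.57, 2.57, 3.14, 3.14, 3.14, 3.14, 3.14].

INTERFACE

Orientations are given as a unit quaternion [x, y, z, w].
In Python, from plant import r gives the robot as it stands.
- The arm moves only by the tool carry_out, never from a script. Its argument "commands" is a list that holds one entry, the list of rows, each a list of 7 numbers: the turn, a rotation vector about the tool's x, y, z in rad, then the shift along the tool's x, y, z in cm, then the finger opening in cm, from 0 to 8.81. A call has 1 to 10 rows; each row is the pose to reach, as a shift and turn from the pose commanded when the call began, along the tool's axes at that moment; what a row does not reach only later rows make up. A row lasts 1/12 s, in which the tool goes at most 41.7 mm and 7.16 degrees, less where a joint would pass 70% of its speed; a pose out of reach is approached as far as the arm can. A call with a gripper value outside its range is refused whole. The fingers move at their own pace and stop on an object; "force" is the grip in N (left out, the last holds). Time passes only in rows, so rows that repeat a pose let the fingers close. It gives the time, the measured TCP pose, the force and the opening at its end, in the units of the state.
- r.get_state(): the state, without advancing time (a new reading comes with each control period).
- r.snapshot(name): name is "side" or "top"; returns a dict with "pixels" (420x560x3 uint8, red, green, blue), "mtx" (3x3 intrinsics, pixels), "xyz" and "rotation" of the camera in the world. Camera axes: x right, y down, z forward; pixel columns grow to the right and rows downward; lengths in m; the calibration is good to about 2 mm. A picture is of the moment at which its call begins. There is no depth.
- r.finish_job(): hands the job in, once; it reports no verdict.
The state is a dict: "clock": time; "q": joint angles; "qd": joint speeds; "joint_torque": joint torques, N m; "tool_pos": TCP position; "eef_rot": TCP orientation; "contact_force": force on the tool from outside, world axes, zero at the start; "moment": the same for the moment, N m; "opening": opening from 0.0 (shut) to 1.0 (fully open).
Only numpy, scipy, OpenCV 4.12 (cv2) and the standard library are available. Lean on these libraries where they do the work, as an engineer would, in place of code of your own. Each camera call takes 0.05 s, during which the arm holds its last target.

TASK

Put the flea-comb case back, nose first, into the narrow gap in the middle of the row in the bamboo rack: work it in between its neighbours, nudging them apart without knocking any over, until it is fully home and flush with the row. Then slide the steel end stop up so that the whole row stands upright and snug. Leave the bowl, the brush and the tin where they are.

Things in the scene. Friction and masses are not known exactly. Their poses are not given: they have to be found in the camera images.
- rack: Fixed bamboo rack for a row of flat upright boxes. Origin on the table; x points from its open front (facing the robot) to the back, y along the row. Floor board top at z 10 mm, x -110 to 120, y -115 to 135 mm: bare in front of the row. Back board: inner face x 110 mm, top z 70. Fixed end wall at the -y end: inner face y -100, x 5 to 115, top z 95 mm.
- rack_mouth (a point): Point on the rack's floor board (z 10 mm) at rack x 10, y 0 mm, axes as the rack's: the line along y through it is where the fronts of the boxes lie when they stand fully home against the back board (they start 1 to 3 mm proud of it). The flush comb case's rear face ends here too.
- stop (a joint): Sliding steel end stop at the row's +y end, in m. 0: fully out, inner face at rack y 95 mm; grows as it slides to -y, up to 0.070; starts at 0.010 to 0.030. Needs about 2 N, 5 to 8 N when pushing boxes along, and stays where left. With the case and four boxes (136 mm of thickness) closed up against the end wall it reads about 0.059.
- stop_face (a point): Point on the outer (+y) face of the end stop, mid-depth, 85 mm above the table, where it can be pushed towards rack -y; moves with the stop, axes as the rack's. The stop is an upright plate 80 mm deep (rack x 18 to 98 mm), 8 mm thick, its top 110 mm above the table.
- case_mid (a point): Centre of the flea-comb case: bare aluminium, upright, 100 mm long (x), 32 thick (y), 80 tall (z), 0.22 kg, smooth. Flat sides for x -50 to 22 mm, then a wedge nose narrowing to a 6 mm rounded edge at x +50. It starts standing on the table on the robot's right of the rack, nose (+x) roughly away from the robot. Home, nose on the back board, its centre is at rack x 60 mm, rear flush with the row.
- case_nose (a point): Point on the comb case's nose edge, half-way up: 50 mm from its centre along +x; axes as the case's.
- box1_mid (a point): Centre of a bare steel tin standing loose in the row: 100 mm deep (x), 26 thick (y), 74 tall, 0.16 kg, smooth; axes as the rack's. The four boxes stand in any order, two each side of a gap about 18 mm wide. They have about 10 mm free at the end wall and 27 to 47 mm at the stop, so they can slide apart.
- box2_mid (a point): Centre of a mid-brown wooden box standing loose in the row: 100 mm deep (x), 26 thick (y), 78 tall, 0.16 kg, smooth; axes as the rack's. The four boxes stand in any order, two each side of a gap about 18 mm wide. They have about 10 mm free at the end wall and 27 to 47 mm at the stop, so they can slide apart.
- box3_mid (a point): Centre of a white plastic box standing loose in the row: 100 mm deep (x), 26 thick (y), 82 tall, 0.16 kg, smooth; axes as the rack's. The four boxes stand in any order, two each side of a gap about 18 mm wide. They have about 10 mm free at the end wall and 27 to 47 mm at the stop, so they can slide apart.
- box4_mid (a point): Centre of a dark walnut box standing loose in the row: 100 mm deep (x), 26 thick (y), 86 tall, 0.16 kg, smooth; axes as the rack's. The four boxes stand in any order, two each side of a gap about 18 mm wide. They have about 10 mm free at the end wall and 27 to 47 mm at the stop, so they can slide apart.
- bowl: Bystander: empty white porcelain bowl, 110 mm across, 45 mm high; origin under its centre.
- brush: Bystander: yellow plastic brush, 170 mm long, lying on the robot's left of the rack; bristles down, 36 mm high, 55 mm wide; origin on its underside near the middle.
- tin: Bystander: round lidded steel tin, 88 mm across, 60 mm high; origin under its centre.

How it is judged:
By the outcome, as a careful person would: the job done as asked, in the order asked, and still so for the second after the job is handed in, with the robot touching nothing.
It also fails if it takes over 64 s, if anything falls off the work surface, if the arm or the gripper's body presses on something with over 40 N, if the wrist force passes 120 N, or if a joint passes its speed limit or range.

## Working session

There is one attempt and no reset: what is moved stays moved. The work goes in short steps, Python scripts to look and compute and a tool call to move; the robot and the scene stay as the last step left them, time stands still between calls to the robot, and variables do not carry over. Pictures are saved under pics/ and viewed, and the job is handed in when it is done.

Besides the shell and the picture viewer there is one more tool, called after "Request:" in YAML: its name, and indented under it one key for each argument. carry_out: Moves the arm, as the interface text tells. Its arguments: {"type":"object","properties":{"commands":{"type":"array"},"force":{"type":"number"}},"required":["commands"]}

```bash
ls; mkdir -p pics
python3 - <<'E'
from plant import r
import cv2
s=r.get_state(); print(s)
for n in("side","top"):
    d=r.snapshot(n); cv2.imwrite(f"pics/{n}0.png",d["pixels"][:,:,::-1]); print(n,d["mtx"],d["xyz"],d["rotation"])
E
```

```text
pics
{'clock': 0.0, 'q': array([ 1.19779659,  0.69000852, -0.19450481,  1.56634543,  0.15731867,
        0.90252002, -0.21508681]), 'qd': array([ 0.00144532, -0.000957  , -0.00041258,  0.0010962 , -0.00072393,
        0.00146184,  0.00020117]), 'joint_torque': array([ 1.58739003e-03, -5.27564335e+01, -1.26627780e+00, -1.53432924e+01,
       -5.26296627e-02,  6.66489432e-03,  1.59927476e-04]), 'tool_pos': array([ 0.24699139, -0.57344118,  0.24589412]), 'eef_rot': array([ 9.79374698e-01,  2.02050266e-01, -2.67350147e-04, -9.05272214e-04]), 'contact_force': array([-0.32716127, -0.61828857,  0.89951376]), 'moment': array([-0.04578176,  0.05752204, -0.01871531]), 'opening': 0.9954907847183313}
side [[436.56551547   0.         279.72658208]
 [  0.         436.56551547 217.42324505]
 [  0.           0.           1.        ]] [ 0.44027543 -0.81391411  0.73033188] [ 0.89798563 -0.08663953  0.03783986 -0.42974824]
top [[393.81410081   0.         281.4385352 ]
 [  0.         393.81410081 208.18906875]
 [  0.           0.           1.        ]] [ 0.46787992 -0.01642628  0.93380326] [-0.70387422  0.70849143 -0.03431176  0.03773179]
```

View pics/side0.png

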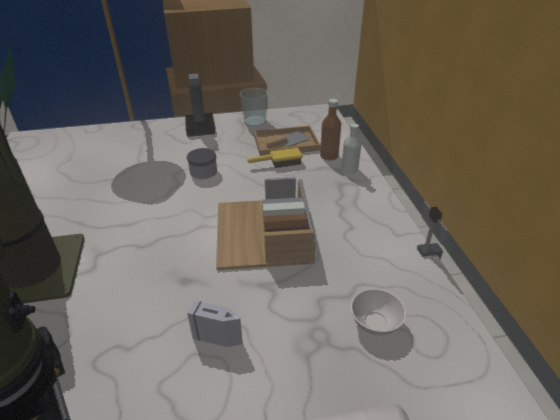

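View pics/top0.png

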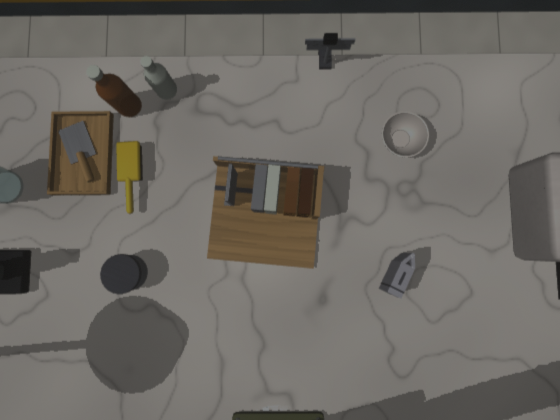

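The top view shows the rack around (265,215), the case at (402,275) with its nose up and to the right, the bowl at (406,135), the brush at (128,175) and the tin at (122,273). I'll zoom in.

Run:
```python
import cv2
a=cv2.imread("pics/top0.png")
cv2.imwrite("pics/t0rack.png",cv2.resize(a[145:275,200:335],None,fx=5.5,fy=4.6*5.5/4.6*0.82,interpolation=cv2.INTER_CUBIC))
c=cv2.resize(a[240:305,370:430],None,fx=8,fy=8,interpolation=cv2.INTER_CUBIC)
cv2.imwrite("pics/t0case.png",c)
b=cv2.imread("pics/side0.png")
cv2.imwrite("pics/s0rack.png",cv2.resize(b[165:275,205:325],None,fx=5,fy=5,interpolation=cv2.INTER_CUBIC))
```

```text
(no output)
```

View pics/t0rack.png

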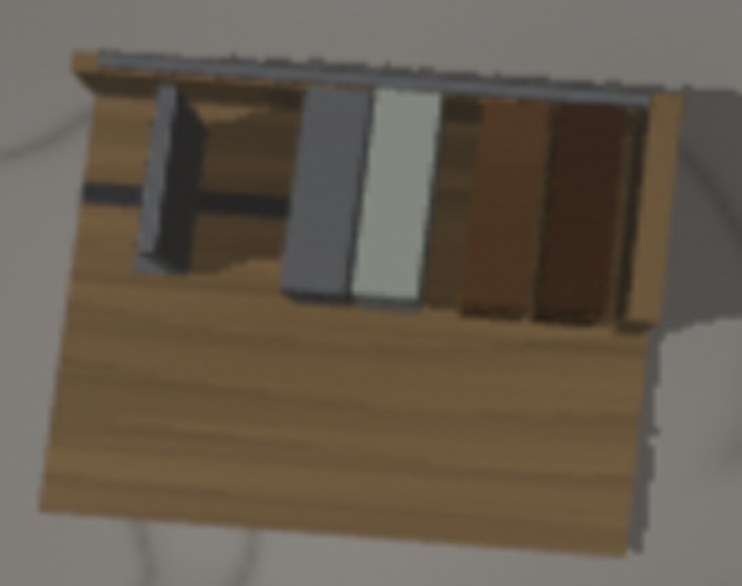

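View pics/t0case.png

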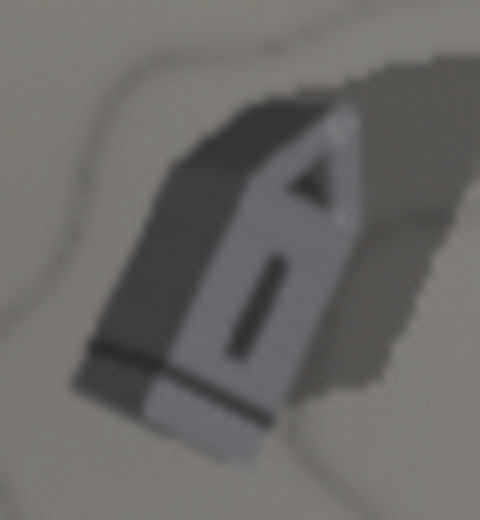

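View pics/s0rack.png

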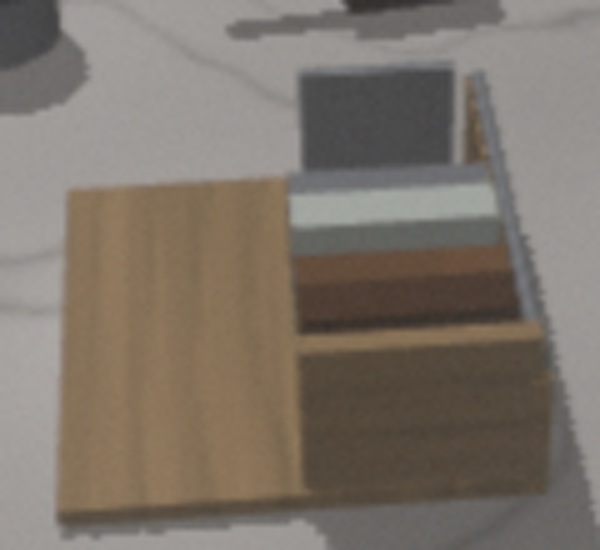

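```bash
cat > h.py <<'E'
import numpy as np
from scipy.spatial.transform import Rotation as R
CAM={"side":(np.array([[436.56551547,0,279.72658208],[0,436.56551547,217.42324505],[0,0,1]]),np.array([0.44027543,-0.81391411,0.73033188]),R.from_quat([0.89798563,-0.08663953,0.03783986,-0.42974824])),
"top":(np.array([[393.81410081,0,281.4385352],[0,393.81410081,208.18906875],[0,0,1]]),np.array([0.46787992,-0.01642628,0.93380326]),R.from_quat([-0.70387422,0.70849143,-0.03431176,0.03773179]))}
def ray(n,u,v,z):
    K,p,Q=CAM[n]; d=Q.apply(np.linalg.solve(K,[u,v,1])); return p+d*(z-p[2])/d[2]
def proj(n,P):
    K,p,Q=CAM[n]; c=Q.inv().apply(np.asarray(P)-p); c=c@K.T; return c[...,:2]/c[...,2:]
def crop(n,x,y,x0,y0,fx,fy,z): return ray(n,x0+(x+.5)/fx-.5,y0+(y+.5)/fy-.5,z)
E
python3 - <<'E'
from h import *
np.set_printoptions(precision=4,suppress=True)
t=lambda x,y,z:crop("top",x,y,200,145,5.5,4.51,z)
print("topFL,FR",t(40,512,.01),t(625,555,.01))
for nm,x,y,z in [("backL",100,50,.07),("backR",650,96,.07),("wallFtopinner",620,325,.095),("wallBouter",683,97,.095),
 ("steelFL",283,290,.084),("steelBL",305,90,.084),("whiteFL",352,300,.092),("whiteFR",420,305,.092),("whiteBR",442,92,.092),("brFL",460,315,.088),("brFR",523,315,.088),("brBL",483,100,.088),("walFL",532,318,.096),("walFR",600,320,.096),("stopFouter",135,265,.11),("stopBouter",160,88,.11),("stopBin",176,88,.11)]: print(nm,t(x,y,z))
s=lambda x,y,z:crop("side",x,y,205,165,5,5,z)
print("side FR,FL,wallF",s(58,512,.01),s(70,190,.01),s(300,340,.095))
c=lambda x,y:crop("top",x,y,370,240,8,8,.08)
P=[c(143,418),c(252,467),c(245,183),c(362,232),c(345,100)];print("case",*P,sep="\n")
print([np.linalg.norm(P[0]-P[1]),np.linalg.norm(P[2]-P[3]),np.linalg.norm(P[0]-P[2]),np.linalg.norm(P[1]-P[3]),np.linalg.norm((P[0]+P[1])/2-P[4])])
E
```

```text
topFL,FR [0.4466 0.1623 0.01  ] [ 0.4231 -0.0852  0.01  ]
backL [0.6753 0.1292 0.07  ]
backR [ 0.6504 -0.0941  0.07  ]
wallFtopinner [ 0.535  -0.0785  0.095 ]
wallBouter [ 0.6446 -0.1048  0.095 ]
steelFL [0.5537 0.0534 0.084 ]
steelBL [0.6514 0.0447 0.084 ]
whiteFL [0.5479 0.0257 0.092 ]
whiteFR [ 0.5453 -0.0008  0.092 ]
whiteBR [ 0.6483 -0.01    0.092 ]
brFL [ 0.5408 -0.0164  0.088 ]
brFR [ 0.5406 -0.0411  0.088 ]
brBL [ 0.6451 -0.0262  0.088 ]
walFL [ 0.5385 -0.0443  0.096 ]
walFR [ 0.5374 -0.0707  0.096 ]
stopFouter [0.5632 0.108  0.11  ]
stopBouter [0.6472 0.099  0.11  ]
stopBin [0.6472 0.0928 0.11  ]
side FR,FL,wallF [ 0.4257 -0.086   0.01  ] [0.4512 0.1608 0.01  ] [ 0.5413 -0.0856  0.095 ]
case
[ 0.3746 -0.2372  0.08  ]
[ 0.3617 -0.2657  0.08  ]
[ 0.4365 -0.2666  0.08  ]
[ 0.4233 -0.2974  0.08  ]
[ 0.4584 -0.2943  0.08  ]
[np.float64(0.03131788283495245), np.float64(0.03350550618642568), np.float64(0.06848233737772318), np.float64(0.06930744623535143), np.float64(0.09992952803152931)]
```

Run:
```python
import cv2
b=cv2.imread("pics/side0.png")
cv2.imwrite("pics/s0case.png",cv2.resize(b[290:355,180:250],None,fx=8,fy=8,interpolation=cv2.INTER_CUBIC))
```

```text
(no output)
```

View pics/s0case.png

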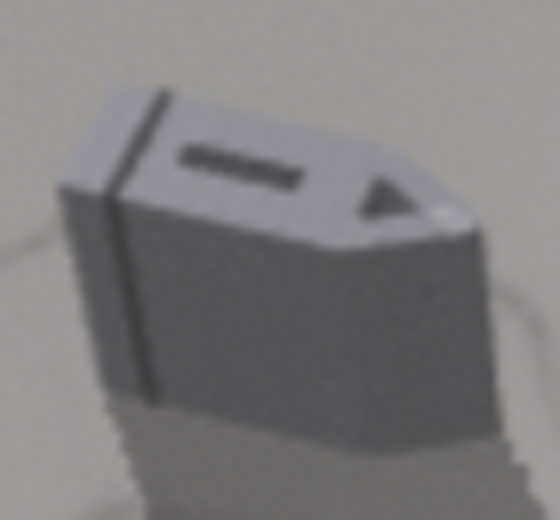

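```bash
cat >> h.py <<'E'
RO=np.array([.5452,.0173]);PSI=np.radians(-5.6)
def rk(x,y): c,s=np.cos(PSI),np.sin(PSI); return RO+np.array([c*x-s*y,s*x+c*y])
def torack(p): c,s=np.cos(PSI),np.sin(PSI); d=np.asarray(p)[:2]-RO; return np.array([c*d[0]+s*d[1],-s*d[0]+c*d[1]])
def down(yaw): # tool x at world yaw, z down
    return R.from_euler('z',yaw)*R.from_euler('x',np.pi)
def move(pos,quat,tgt,yaw):
    Q=R.from_quat(quat); return (Q.inv()*down(yaw)).as_rotvec(), Q.inv().apply(np.array(tgt)-pos)*100
def info(s):
    Q=R.from_quat(s["eef_rot"]); x=Q.apply([1,0,0]); z=Q.apply([0,0,1]); print("t",round(s["clock"],2),"pos",s["tool_pos"].round(4),"rack",torack(s["tool_pos"]).round(4),"yaw",np.degrees(np.arctan2(x[1],x[0])).round(2),"z",z.round(3),"F",s["contact_force"].round(1),"open",round(s["opening"]*88,1),"q7",s["q"][6].round(2))
E
python3 - <<'E'
from h import *
from plant import r
np.set_printoptions(precision=4,suppress=True)
c=lambda x,y:crop("side",x,y,180,290,8,8,.08)
P=[c(115,92),c(62,187),c(390,148),c(335,248),c(480,228)];print("case side",*P,sep="\n")
P=np.array(P); print(np.linalg.norm(P[0]-P[1]),np.linalg.norm((P[0]+P[1])/2-P[4]))
d=P[3]-P[1];print(np.degrees(np.arctan2(d[1],d[0])))
s=r.get_state();info(s)
yaw=np.radians(-25.8);rear=np.array([.3686,-.2522]);m=rear+.011*np.array([np.cos(yaw),np.sin(yaw)])
print(m,move(np.array([.247,-.574,.247]),s["eef_rot"],[*m,.044],yaw),move(np.array([.247,-.574,.247]),s["eef_rot"],[*m,.15],yaw))
E
```

```text
case side
[ 0.3781 -0.2402  0.08  ]
[ 0.3648 -0.2667  0.08  ]
[ 0.4413 -0.27    0.08  ]
[ 0.426  -0.2966  0.08  ]
[ 0.4594 -0.2974  0.08  ]
0.02964371626641313 0.09828812877731492
-26.080643743209162
t 0.1 pos [ 0.247  -0.5735  0.246 ] rack [-0.2391 -0.6171] yaw 23.31 z [-0.001  0.001 -1.   ] F [0.4 0.4 0.4] open 87.9 q7 -0.22
[ 0.3785 -0.257 ] (array([-0.0015,  0.0008,  0.8572]), array([ 24.6248, -23.8765,  20.3353])) (array([-0.0015,  0.0008,  0.8572]), array([ 24.6235, -23.8935,   9.7353]))
```

Request:
carry_out:
  commands:
    - [[0,0,0.12,2.8,-2.7,1,8.8],[0,0,0.24,5.6,-5.4,2,8.8],[0,0,0.36,8.4,-8.1,3,8.8],[0,0,0.48,11.2,-10.8,4,8.8],[0,0,0.6,14,-13.5,5.5,8.8],[0,0,0.72,16.8,-16.2,7,8.8],[0,0,0.84,19.6,-18.9,8.5,8.8],[0,0,0.857,22.4,-21.6,9.5,8.8],[0,0,0.857,24.7,-23.9,10,8.8],[0,0,0.857,24.7,-23.9,10,8.8]]
  force: 30

```text
clock: 0.93
tool_pos: [0.3818, -0.2487, 0.1453]
eef_rot: [0.976, -0.217, -0.002, -0.003]
contact_force: [0.3, -0.1, -0.6]
opening: 0.999
```

Run:
```python
from h import *
from plant import r
import cv2
s=r.get_state();info(s)
d=r.snapshot("side"); cv2.imwrite("pics/s1.png",cv2.resize(d["pixels"][190:370,120:330,::-1],None,fx=3.3,fy=3.3))
yaw=np.radians(-25.9)
print(move(s["tool_pos"],s["eef_rot"],[.3796,-.2573,.044],yaw))
```

```text
t 0.93 pos [ 0.3818 -0.2487  0.1453] rack [-0.1367 -0.2807] yaw -25.1 z [-0.002  0.006 -1.   ] F [ 0.3 -0.1 -0.6] open 87.9 q7 -1.36
(array([-0.00486082,  0.00474349,  0.01403481]), array([ 0.21244567,  0.91805317, 10.12166798]))
```

View pics/s1.png

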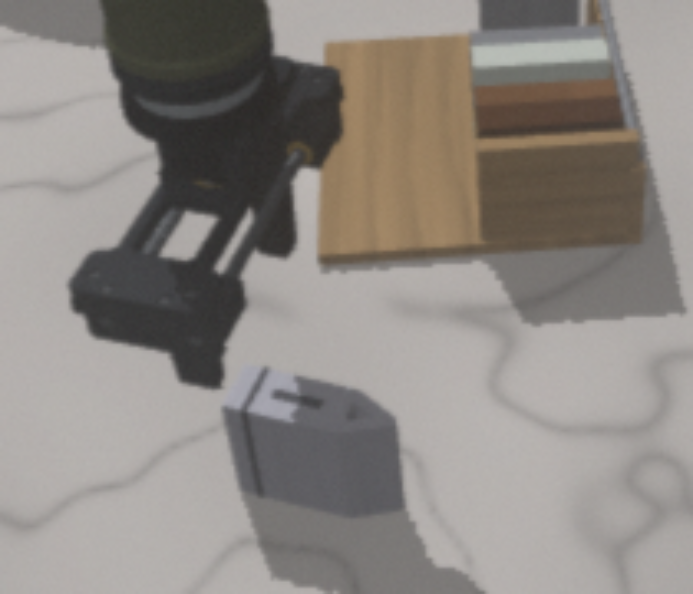

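The side view shows the open gripper above the case's rear (case top at about (310,400) in the crop), still settling.

Request:
carry_out:
  commands:
    - [[0,0,0,0,0,0,8.8],[0,0,0,0,0,0,8.8],[0,0,0,0,0,0,8.8]]

```text
clock: 1.23
tool_pos: [0.379, -0.2586, 0.147]
eef_rot: [0.974, -0.225, 0.0, 0.001]
contact_force: [0.5, -0.6, -0.0]
opening: 0.994
```

Run:
```python
from h import *
from plant import r
s=r.get_state();info(s)
print(move(s["tool_pos"],s["eef_rot"],[.3796,-.2573,.044],np.radians(-25.9)))
```

```text
t 1.23 pos [ 0.379  -0.2586  0.147 ] rack [-0.1385 -0.2908] yaw -25.97 z [ 0.    -0.001 -1.   ] F [ 0.5 -0.6 -0. ] open 87.5 q7 -1.36
(array([ 0.0010163 , -0.00097584, -0.00128403]), array([-0.01506738, -0.15237844, 10.2991447 ]))
```

Request:
carry_out:
  commands:
    - [[0,0,0,0,-0.1,3,8.8],[0,0,0,0,-0.1,6,8.8],[0,0,0,0,-0.1,8.5,8.8],[0,0,0,0,-0.1,9.8,8.8],[0,0,0,0,-0.1,10.2,8.8],[0,0,0,0,-0.1,10.2,8.8],[0,0,0,0,-0.1,10.2,8.8]]

```text
clock: 1.82
tool_pos: [0.3799, -0.2569, 0.0452]
eef_rot: [0.975, -0.224, 0.0, 0.0]
contact_force: [0.1, -0.1, 0.0]
opening: 1.0
```

Request:
carry_out:
  commands:
    - [[0,0,0,0,0,0,5],[0,0,0,0,0,0,4],[0,0,0,0,0,0,3],[0,0,0,0,0,0,2],[0,0,0,0,0,0,2],[0,0,0,0,0,0,2],[0,0,0,0,0,0,2],[0,0,0,0,0,0,2]]
  force: 50

```text
clock: 2.48
tool_pos: [0.3801, -0.2559, 0.0447]
eef_rot: [0.975, -0.223, 0.0, 0.0]
contact_force: [-0.8, 0.3, 0.4]
opening: 0.418
```

Run:
```python
from h import *
from plant import r
import cv2
s=r.get_state();info(s)
d=r.snapshot("side"); cv2.imwrite("pics/s2.png",cv2.resize(d["pixels"][190:370,120:330,::-1],None,fx=3.3,fy=3.3))
```

```text
t 2.48 pos [ 0.3801 -0.2559  0.0447] rack [-0.1377 -0.288 ] yaw -25.79 z [ 0. -0. -1.] F [-0.8  0.3  0.4] open 36.8 q7 -1.34
```

View pics/s2.png

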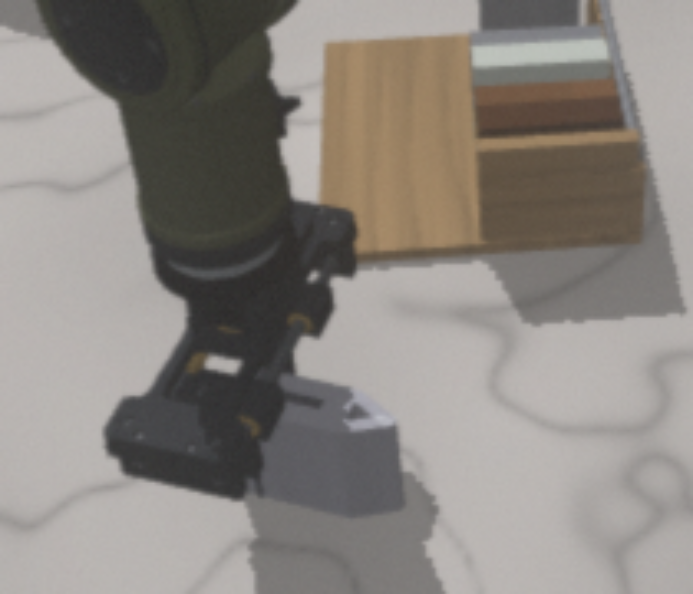

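The fingers are around the case's rear and still closing (36.8 mm).

Request:
carry_out:
  commands:
    - [[0,0,0,0,0,0,2],[0,0,0,0,0,0,2],[0,0,0,0,0,0,2],[0,0,0,0,0,0,2]]

```text
clock: 2.87
tool_pos: [0.38, -0.2558, 0.0447]
eef_rot: [0.975, -0.223, -0.0, -0.0]
contact_force: [0.5, 0.5, 0.0]
opening: 0.356
```

Request:
carry_out:
  commands:
    - [[0,0,0,0,0,-2,2],[0,0,0,0,0,-4,2],[0,0,0,0,0,-5,2],[0,0,0,0,0,-5,2],[0,0,0,0,0,-5,2]]

```text
clock: 3.28
tool_pos: [0.3801, -0.2559, 0.0948]
eef_rot: [0.975, -0.223, 0.0, 0.0]
contact_force: [-0.4, -0.4, -2.4]
opening: 0.359
```

Run:
```python
from h import *
from plant import r
import cv2
s=r.get_state();info(s)
d=r.snapshot("side"); cv2.imwrite("pics/s3.png",cv2.resize(d["pixels"][190:370,120:330,::-1],None,fx=3.3,fy=3.3))
d=r.snapshot("top"); cv2.imwrite("pics/t3.png",cv2.resize(d["pixels"][230:310,350:450,::-1],None,fx=7,fy=7,interpolation=2))
for x in(-.13,-.10):
  print(rk(x,-.025),move(s["tool_pos"],s["eef_rot"],[*rk(x,-.025),.09],PSI))
```

```text
t 3.28 pos [ 0.3801 -0.2559  0.0948] rack [-0.1376 -0.288 ] yaw -25.79 z [ 0.001 -0.    -1.   ] F [-0.4 -0.4 -2.4] open 31.6 q7 -1.34
[0.41338087 0.00510509] (array([ 1.84553710e-04, -5.78806034e-04, -3.52314794e-01]), array([ -8.35930854, -24.94582195,   0.4703749 ]))
[0.44323769 0.0021776 ] (array([ 1.84553710e-04, -5.78806034e-04, -3.52314794e-01]), array([ -5.54357965, -25.98103607,   0.47197909]))
```

View pics/s3.png

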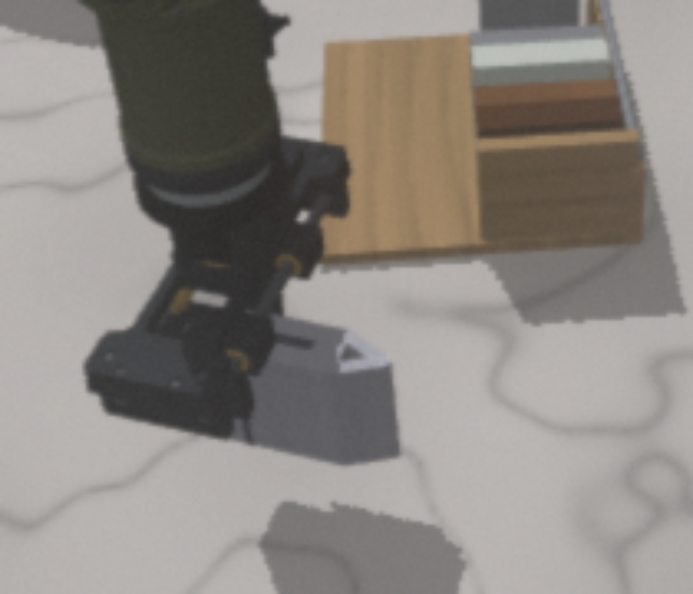

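View pics/t3.png

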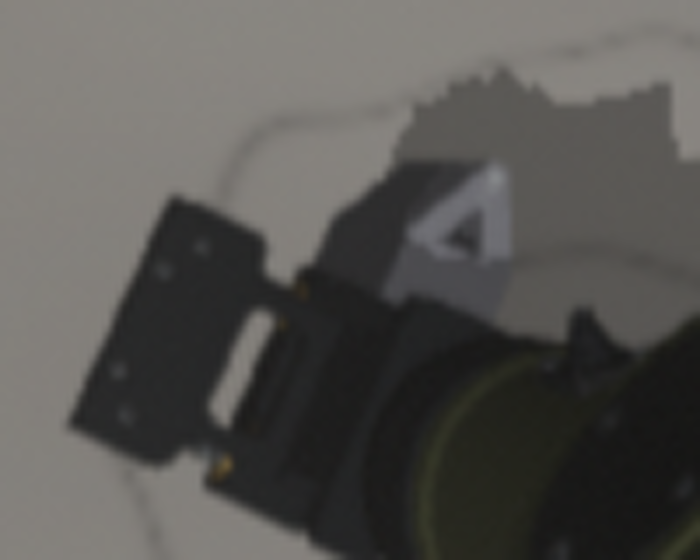

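The case is held level (weight 2.4 N, opening 31.6 mm), with the nose at crop (495,175). I'll carry it to the front of the gap.

Request:
carry_out:
  commands:
    - [[0,0,-0.04,-0.9,-2.8,0,2],[0,0,-0.08,-1.9,-5.6,0,2],[0,0,-0.13,-2.8,-8.4,0,2],[0,0,-0.18,-3.8,-11.2,0,2],[0,0,-0.23,-4.7,-14,0,2],[0,0,-0.28,-5.6,-16.8,0,2],[0,0,-0.32,-6.5,-19.6,0,2],[0,0,-0.352,-7.5,-22.4,0,2],[0,0,-0.352,-8.2,-24.4,0,2],[0,0,-0.352,-8.4,-24.9,0,2]]

```text
clock: 4.22
tool_pos: [0.4129, 0.0092, 0.0937]
eef_rot: [0.999, -0.046, -0.001, -0.001]
contact_force: [0.1, -0.6, -1.9]
opening: 0.357
```

Request:
carry_out:
  commands:
    - [[0,0,0,0,0,0,2],[0,0,0,0,0,0,2],[0,0,0,0,0,0,2]]

```text
clock: 4.47
tool_pos: [0.4123, 0.0031, 0.0945]
eef_rot: [0.999, -0.05, -0.0, 0.001]
contact_force: [-0.5, 0.1, -2.7]
opening: 0.362
```

Run:
```python
from h import *
from plant import r
import cv2
s=r.get_state();info(s)
d=r.snapshot("top"); cv2.imwrite("pics/t4.png",cv2.resize(d["pixels"][145:275,200:340,::-1],None,fx=5.5,fy=4.51,interpolation=2))
d=r.snapshot("side"); cv2.imwrite("pics/s4.png",cv2.resize(d["pixels"][150:290,170:330,::-1],None,fx=4.2,fy=4.2,interpolation=2))
```

```text
t 4.47 pos [0.4123 0.0031 0.0945] rack [-0.1309 -0.0271] yaw -5.78 z [-0.001 -0.001 -1.   ] F [-0.5  0.1 -2.7] open 31.8 q7 -1.49
```

View pics/t4.png

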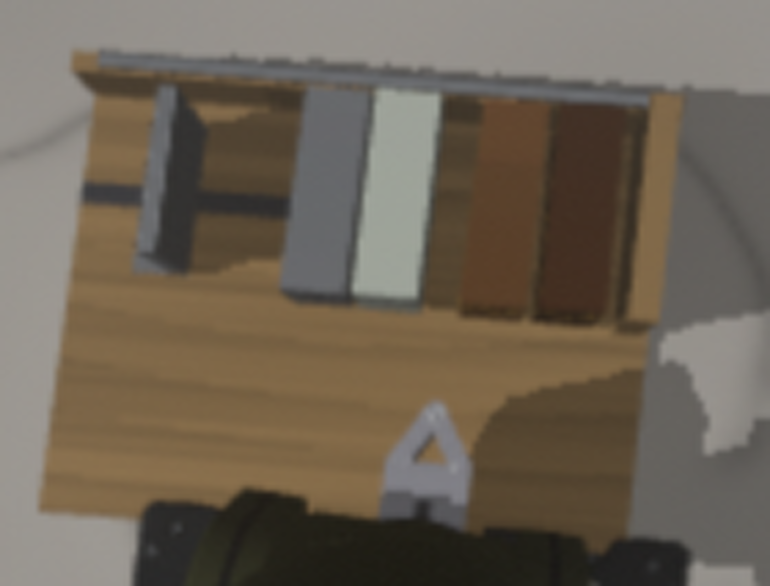

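View pics/s4.png

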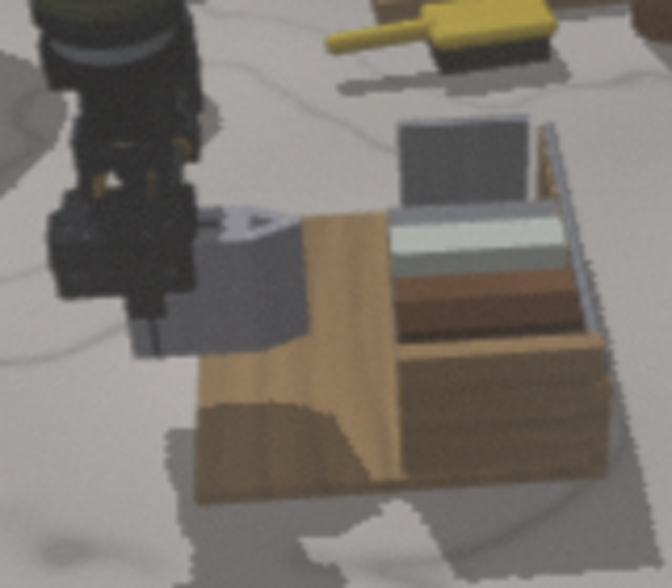

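The nose tip is at crop (436,403) in front of the gap, whose edges are at crop x of about 422–440 (white) and 460–483 (brown).

Run:
```python
from h import *
t=lambda x,y,z:torack(crop("top",x,y,200,145,5.5,4.51,z)).round(4)
print("nose",t(436,403,.1298),"shoulders",t(386,467,.1298),t(472,467,.1298))
print("gap white F/B",t(422,298,.092),t(442,94,.092),"brown F/B",t(462,307,.088),t(484,102,.088))
print("steel L F/B",t(283,290,.084),t(305,92,.084),"walnut R", t(603,312,.096),t(625,108,.096))
```

```text
nose [-0.0452 -0.0291] shoulders [-0.0756 -0.0133] [-0.0727 -0.045 ]
gap white F/B [ 0.0053 -0.0185] [ 0.1043 -0.0172] brown F/B [ 0.0028 -0.0344] [ 0.1028 -0.034 ]
steel L F/B [0.0049 0.0367] [0.1021 0.0376] walnut R [ 0.0047 -0.0891] [ 0.1032 -0.0895]
```

Request:
carry_out:
  commands:
    - [[0,0,0,1,-0.3,1.5,2],[0,0,0,2,-0.3,3,2],[0,0,0,3,-0.3,3.6,2],[0,0,0,4,-0.3,3.8,2],[0,0,0,4,-0.3,3.8,2],[0,0,0,4,-0.3,3.8,2]]

```text
clock: 5.07
tool_pos: [0.4528, 0.0029, 0.0567]
eef_rot: [0.999, -0.05, -0.0, 0.0]
contact_force: [-1.3, -0.5, -2.2]
opening: 0.36
```

Run:
```python
from h import *
from plant import r
import cv2
s=r.get_state();info(s)
d=r.snapshot("top"); cv2.imwrite("pics/t5.png",cv2.resize(d["pixels"][145:275,200:340,::-1],None,fx=5.5,fy=4.51,interpolation=2))
d=r.snapshot("side"); cv2.imwrite("pics/s5.png",cv2.resize(d["pixels"][150:290,170:330,::-1],None,fx=4.2,fy=4.2,interpolation=2))
```

```text
t 5.07 pos [0.4528 0.0029 0.0567] rack [-0.0906 -0.0233] yaw -5.73 z [-0.    -0.001 -1.   ] F [-1.3 -0.5 -2.2] open 31.7 q7 -1.46
```

View pics/t5.png

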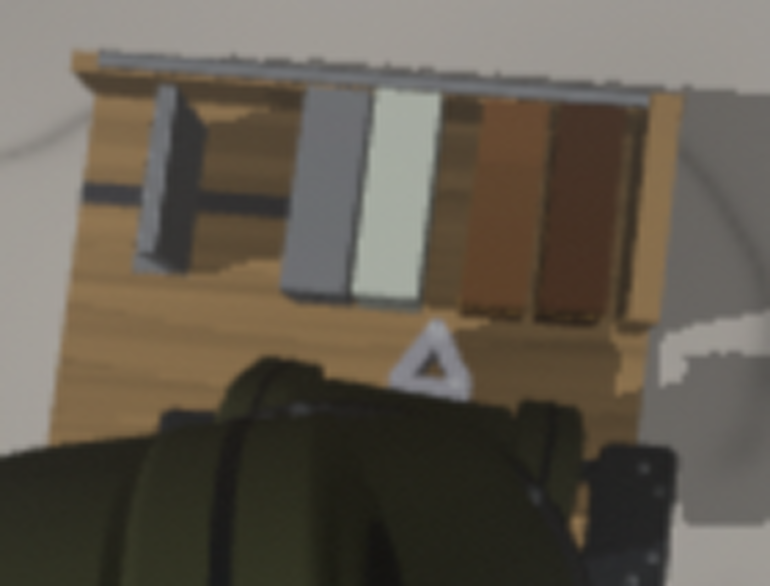

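View pics/s5.png

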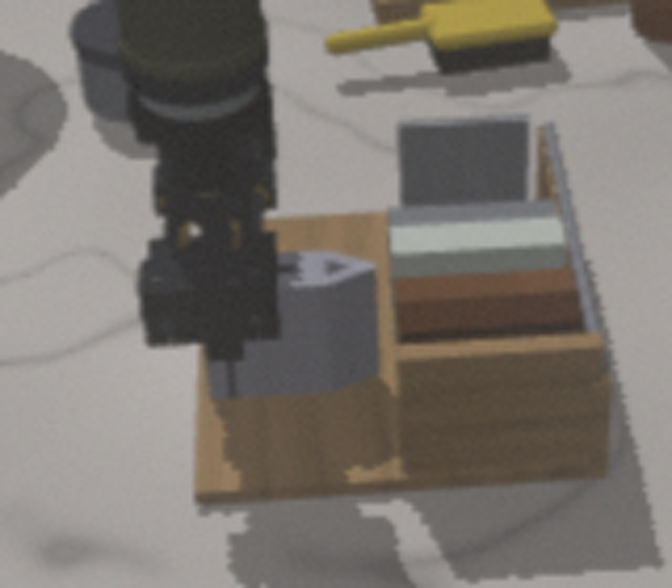

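Run:
```python
from h import *
t=lambda x,y,z:torack(crop("top",x,y,200,145,5.5,4.51,z)).round(4)
print("nose",t(436,320,.092),t(390,384,.092),t(472,386,.092))
```

```text
nose [-0.0047 -0.0249] [-0.0366 -0.0099] [-0.0346 -0.0417]
```

Request:
carry_out:
  commands:
    - [[0,0,0,0.5,0,0,2],[0,0,0,1,0,0,2],[0,0,0,1.5,0,0,2],[0,0,0,2,0,0,2],[0,0,0,2.5,0,0,2],[0,0,0,3,0,0,2],[0,0,0,3,0,0,2]]

```text
clock: 5.75
tool_pos: [0.4842, 0.0008, 0.0567]
eef_rot: [0.999, -0.049, 0.001, 0.0]
contact_force: [-0.4, -1.4, -2.6]
opening: 0.365
```

```bash
cat > look.py <<'E'
import sys
from h import *
from plant import r
import cv2
n=sys.argv[1]
s=r.get_state();info(s);print("M",s["moment"].round(2))
a=r.snapshot("top")["pixels"][145:275,200:340,::-1]; b=r.snapshot("side")["pixels"][150:290,170:330,::-1]
cv2.imwrite(f"pics/l{n}.png",np.vstack([cv2.resize(a,(400,372),interpolation=2),]) if 0 else np.hstack([cv2.resize(a,(400,372),interpolation=2),cv2.resize(b,(400,372),interpolation=2)]))
cv2.imwrite(f"pics/t{n}.png",cv2.resize(a,None,fx=5.5,fy=4.51,interpolation=2))
cv2.imwrite(f"pics/s{n}.png",cv2.resize(b,None,fx=4.2,fy=4.2,interpolation=2))
E
python3 look.py 6
```

```text
t 5.75 pos [0.4842 0.0008 0.0567] rack [-0.0591 -0.0224] yaw -5.64 z [ 0.002 -0.    -1.   ] F [-0.4 -1.4 -2.6] open 32.1 q7 -1.46
M [ 0.    0.08 -0.03]
```

View pics/l6.png

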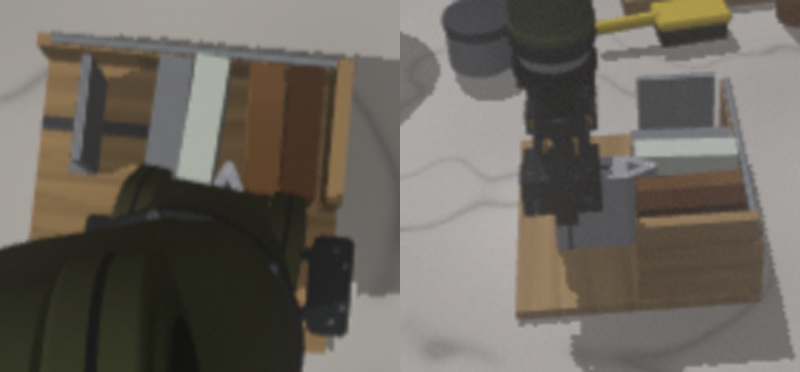

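The nose is in the gap at left-image (230,165) between white and brown, and the forces are low. I'll continue.

Request:
carry_out:
  commands:
    - [[0,0,0,0.4,0,0,2],[0,0,0,0.8,0,0,2],[0,0,0,1.2,0,0,2],[0,0,0,1.6,0,0,2],[0,0,0,2,0,0,2],[0,0,0,2,0,0,2]]

```text
clock: 6.35
tool_pos: [0.5041, -0.0011, 0.0568]
eef_rot: [0.999, -0.049, 0.001, 0.0]
contact_force: [-0.1, -0.1, -2.4]
opening: 0.359
```

```bash
python3 look.py 7
```

```text
t 6.35 pos [ 0.5041 -0.0011  0.0568] rack [-0.0391 -0.0223] yaw -5.63 z [ 0.002 -0.    -1.   ] F [-0.1 -0.1 -2.4] open 31.6 q7 -1.46
M [-0.01  0.07  0.01]
```

View pics/l7.png

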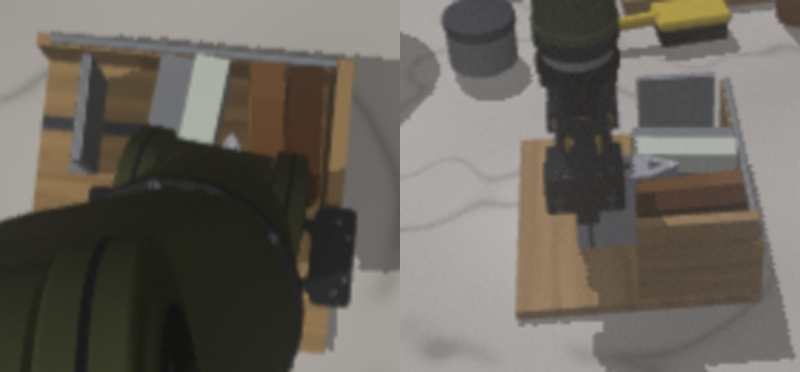

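The nose is deeper (left image 230,142) and the boxes are fanning slightly. I'll continue in small steps.

Request:
carry_out:
  commands:
    - [[0,0,0,0.4,0,0,2],[0,0,0,0.8,0,0,2],[0,0,0,1.2,0,0,2],[0,0,0,1.6,0,0,2],[0,0,0,2,0,0,2],[0,0,0,2,0,0,2]]

```text
clock: 6.95
tool_pos: [0.5239, -0.0031, 0.0568]
eef_rot: [0.999, -0.049, 0.001, 0.0]
contact_force: [0.3, 0.1, -1.7]
opening: 0.358
```

```bash
python3 look.py 8
```

```text
t 6.95 pos [ 0.5239 -0.0031  0.0568] rack [-0.0192 -0.0224] yaw -5.63 z [ 0.002 -0.    -1.   ] F [ 0.3  0.1 -1.7] open 31.5 q7 -1.46
M [-0.03  0.04  0.01]
```

View pics/l8.png

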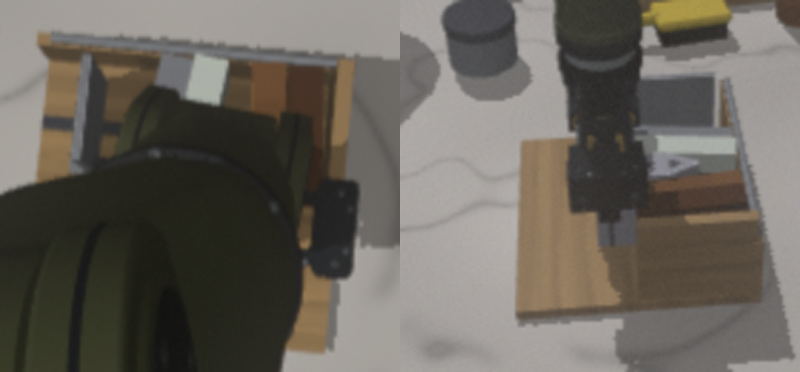

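View pics/s8.png

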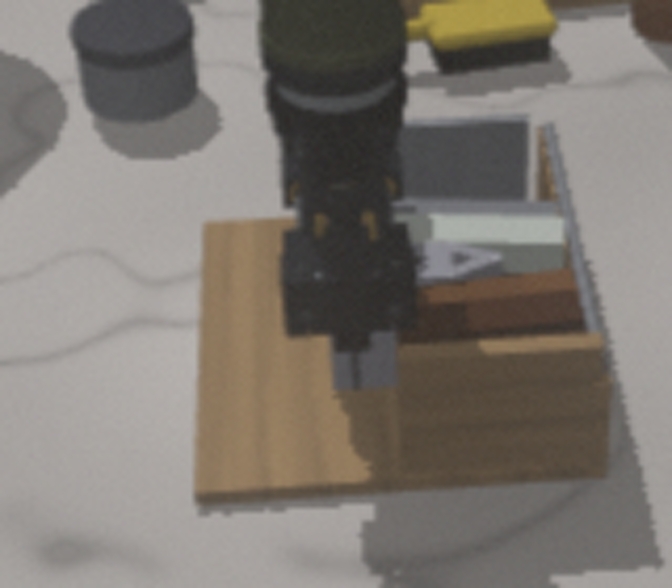

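The nose is at crop (500,258) and the finger edge at x≈372, against box fronts at about 395: roughly 14 mm of clearance left. I'll go 10 mm more, then release.

Request:
carry_out:
  commands:
    - [[0,0,0,0.3,0,0,2],[0,0,0,0.6,0,0,2],[0,0,0,0.9,0,0,2],[0,0,0,1,0,0,2],[0,0,0,1,0,0,2]]

```text
clock: 7.47
tool_pos: [0.5331, -0.0041, 0.0567]
eef_rot: [0.999, -0.049, 0.0, 0.0]
contact_force: [-0.7, -0.0, -1.8]
opening: 0.362
```

```bash
python3 look.py 9
```

```text
t 7.47 pos [ 0.5331 -0.0041  0.0567] rack [-0.01   -0.0225] yaw -5.64 z [ 0.001 -0.    -1.   ] F [-0.7 -0.  -1.8] open 31.9 q7 -1.46
M [-0.08  0.11 -0.03]
```

View pics/s9.png

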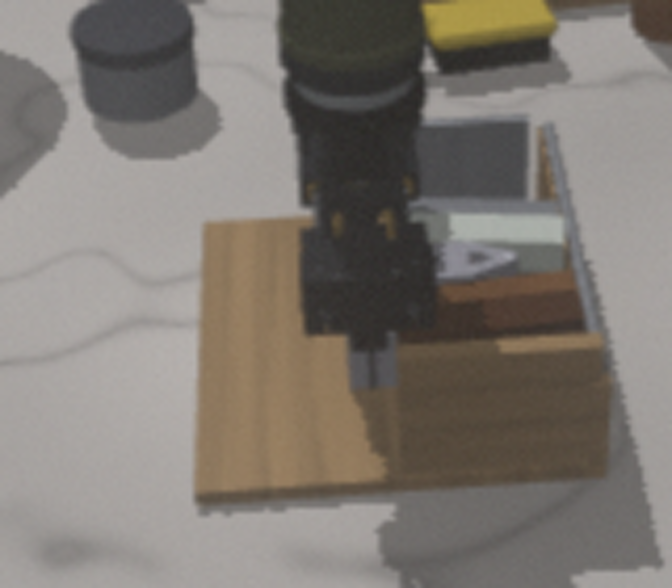

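Request:
carry_out:
  commands:
    - [[0,0,0,0,0,0.1,2],[0,0,0,0,0,0.1,5.2],[0,0,0,0,0,0.1,5.2],[0,0,0,0,0,0.1,5.2],[0,0,0,0,0,0.1,5.2],[0,0,0,0,0,0.1,5.2]]

```text
clock: 8.07
tool_pos: [0.5326, -0.0038, 0.0558]
eef_rot: [0.999, -0.049, 0.0, -0.0]
contact_force: [0.9, 0.1, 0.8]
opening: 0.591
```

Request:
carry_out:
  commands:
    - [[0,0,0,-0.6,0,0,5.2],[0,0,0,-1.6,0,0,5.2],[0,0,0,-3,0,0,5.2],[0,0,0,-4.5,0,0,5.2],[0,0,0,-6,0,0,3],[0,0,0,-7,0,0,0],[0,0,0,-7,0,0,0],[0,0,0,-7,0,0,0]]
  force: 20

```text
clock: 8.73
tool_pos: [0.4626, 0.0029, 0.0558]
eef_rot: [0.999, -0.049, -0.0, 0.0]
contact_force: [1.0, -0.1, 0.5]
opening: 0.314
```

```bash
python3 look.py 10
```

```text
t 8.73 pos [0.4626 0.0029 0.0558] rack [-0.0808 -0.0224] yaw -5.62 z [-0. -0. -1.] F [ 1.  -0.1  0.5] open 27.7 q7 -1.46
M [ 0.01 -0.01 -0.07]
```

View pics/s10.png

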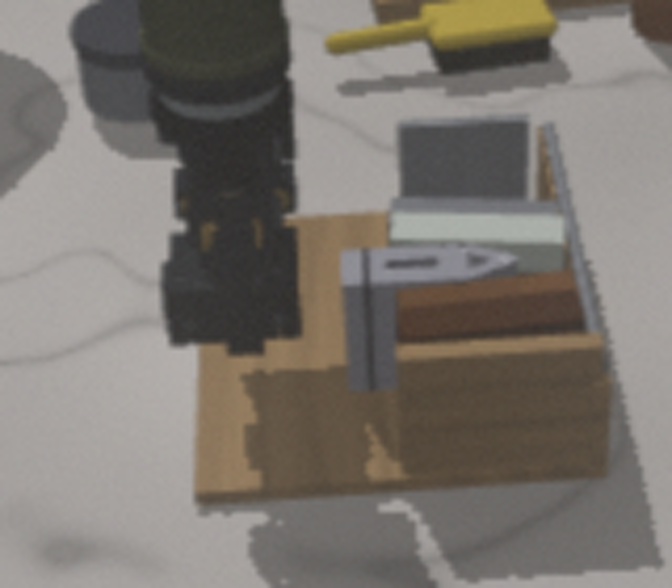

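View pics/t10.png

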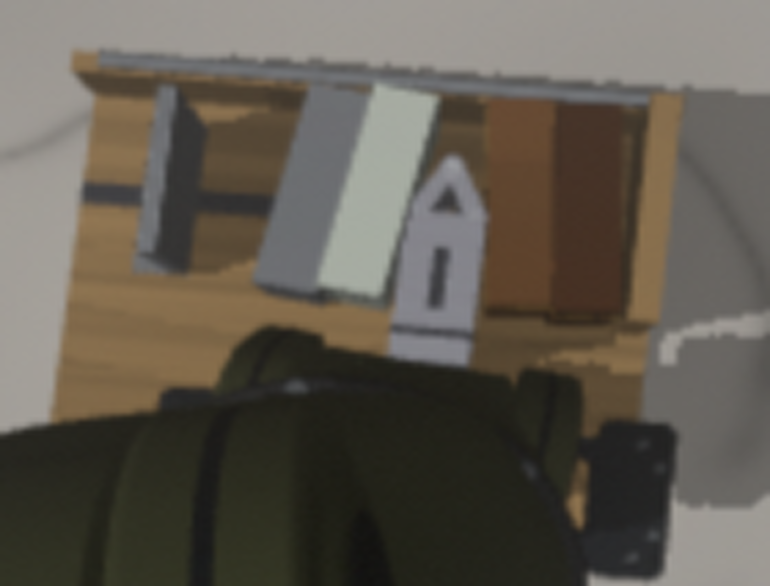

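The case stands 2/3 in: nose at top crop (452,155), rear at about (430,364). Steel and white are fanned, all upright. Next I'll push from behind with closed fingers.

Run:
```python
from h import *
t=lambda x,y,z:torack(crop("top",x,y,200,145,5.5,4.51,z)).round(4)
print("nose",t(453,153,.09),"sides at band",t(393,326,.09),t(475,333,.09),t(412,200,.09), t(486,212,.09))
u=lambda x,y,z:torack(crop("side",x,y,170,150,4.2,4.2,z)).round(4)
print("rear corners side",u(342,250,.09),u(342,285,.09),"nose",u(518,260,.09),"brown F",u(398,290,.088))
```

```text
nose [ 0.0764 -0.0241] sides at band [-0.0089 -0.0084] [-0.0093 -0.0406] [ 0.0522 -0.0101] [ 0.049  -0.0396]
rear corners side [-0.0203 -0.0082] [-0.0216 -0.04  ] nose [ 0.0784 -0.0274] brown F [ 0.0092 -0.045 ]
```

Request:
carry_out:
  commands:
    - [[0,0,0,0.8,0.2,0.4,0],[0,0,0,1.8,0.2,0.7,0],[0,0,0,2.8,0.2,0.7,0],[0,0,0,3.8,0.2,0.7,0],[0,0,0,4.4,0.2,0.7,0],[0,0,0,4.8,0.2,0.7,0],[0,0,0,5.2,0.2,0.7,0],[0,0,0,5.6,0.2,0.7,0],[0,0,0,6,0.2,0.7,0],[0,0,0,6,0.2,0.7,0]]

```text
clock: 9.67
tool_pos: [0.5233, -0.005, 0.0487]
eef_rot: [0.999, -0.049, 0.001, 0.0]
contact_force: [0.5, 0.0, -0.4]
opening: 0.002
```

```bash
python3 look.py 11
```

```text
t 9.67 pos [ 0.5233 -0.005   0.0487] rack [-0.0197 -0.0244] yaw -5.63 z [ 0.001 -0.    -1.   ] F [ 0.5  0.  -0.4] open 0.2 q7 -1.46
M [0.04 0.02 0.02]
```

View pics/s11.png

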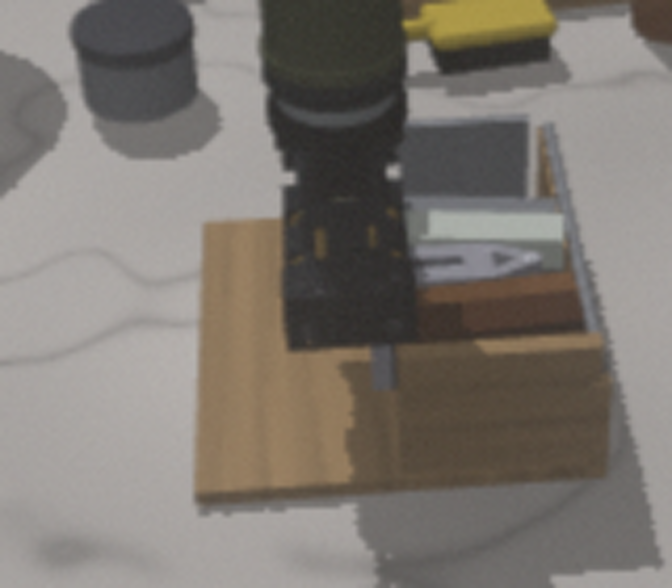

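View pics/t11.png

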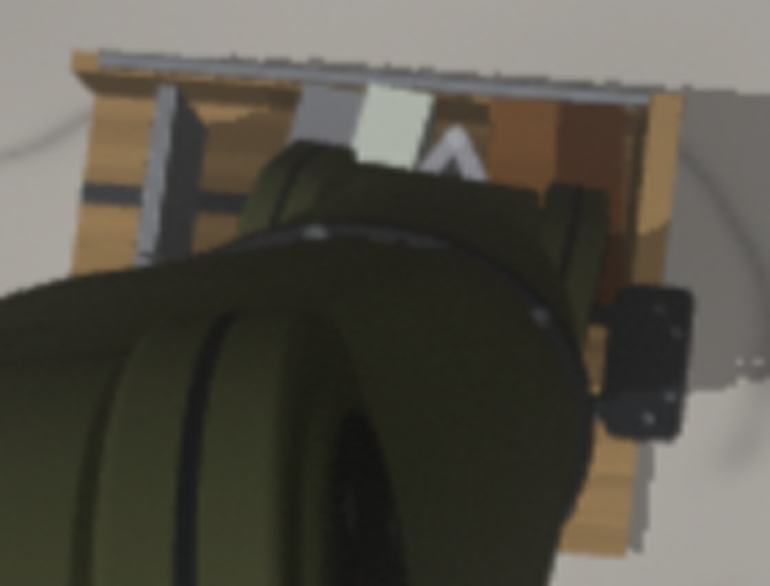

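It's advancing: rear edge at side crop x≈372, about 14 mm proud, with low force.

Request:
carry_out:
  commands:
    - [[0,0,0,0.3,0,0,0],[0,0,0,0.6,0,0,0],[0,0,0,0.9,0,0,0],[0,0,0,1.2,0,0,0],[0,0,0,1.2,0,0,0]]

```text
clock: 10.18
tool_pos: [0.5354, -0.0062, 0.0488]
eef_rot: [0.999, -0.049, 0.001, 0.0]
contact_force: [-0.5, 0.2, 0.3]
opening: 0.006
```

```bash
python3 look.py 12
```

```text
t 10.18 pos [ 0.5354 -0.0062  0.0488] rack [-0.0075 -0.0243] yaw -5.63 z [ 0.002 -0.    -1.   ] F [-0.5  0.2  0.3] open 0.5 q7 -1.46
M [0.07 0.02 0.03]
```

View pics/s12.png

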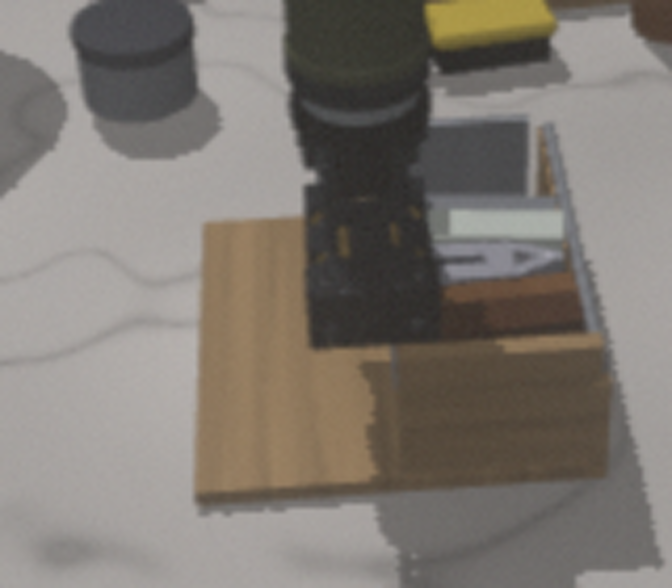

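View pics/t12.png

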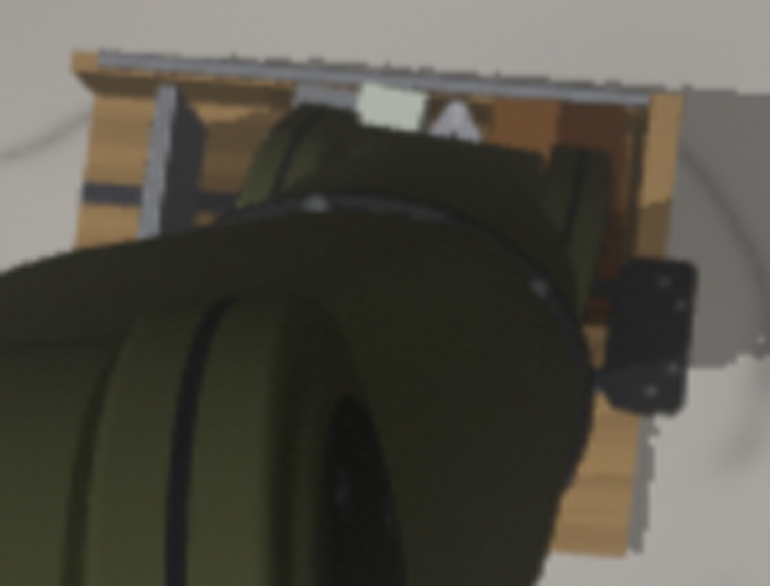

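The nose is at side crop (565,257), near the back board. Next, 3 mm steps with force checks.

Request:
carry_out:
  commands:
    - [[0,0,0,0.15,0,0,0],[0,0,0,0.3,0,0,0],[0,0,0,0.3,0,0,0]]

```text
clock: 10.53
tool_pos: [0.5373, -0.0064, 0.0487]
eef_rot: [0.999, -0.049, -0.0, 0.0]
contact_force: [-0.3, 0.1, 0.3]
opening: 0.003
```

Request:
carry_out:
  commands:
    - [[0,0,0,0.1,0,0,0],[0,0,0,0.2,0,0,0],[0,0,0,0.2,0,0,0]]

```text
clock: 10.78
tool_pos: [0.5394, -0.0066, 0.0487]
eef_rot: [0.999, -0.049, 0.0, 0.0]
contact_force: [-1.2, -0.8, 0.1]
opening: 0.01
```

```bash
python3 look.py 13
```

```text
t 10.78 pos [ 0.5394 -0.0066  0.0487] rack [-0.0034 -0.0244] yaw -5.63 z [ 0. -0. -1.] F [-1.2 -0.8  0.1] open 0.8 q7 -1.46
M [ 0.01  0.11 -0.02]
```

View pics/s13.png

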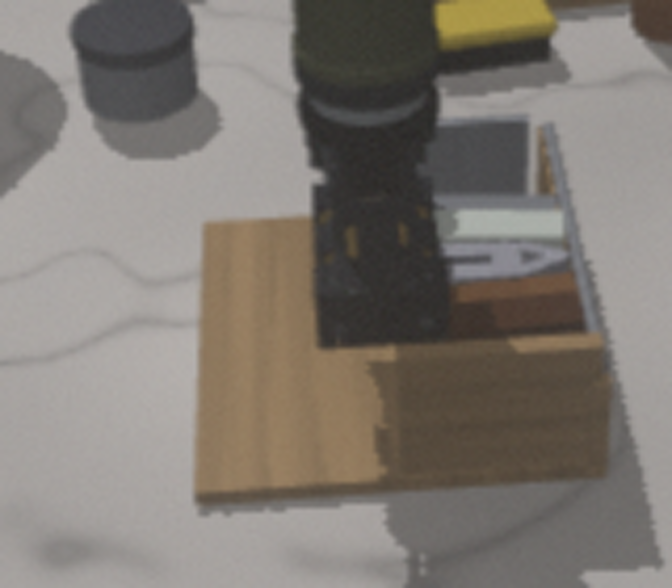

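View pics/t13.png

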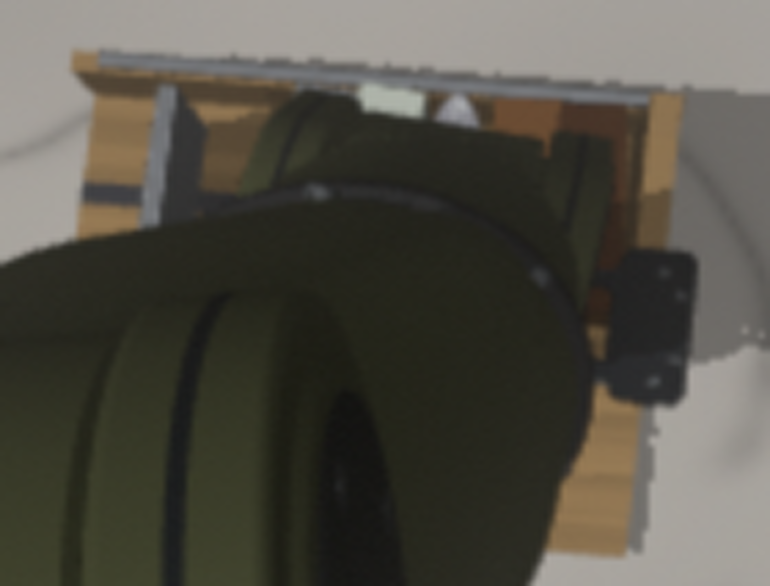

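Almost there (nose at side crop (568,258)). I'll continue until the force rises.

Request:
carry_out:
  commands:
    - [[0,0,0,0.1,0,0,0],[0,0,0,0.2,0,0,0],[0,0,0,0.2,0,0,0]]

```text
clock: 11.13
tool_pos: [0.5406, -0.0067, 0.0487]
eef_rot: [0.999, -0.049, -0.001, -0.0]
contact_force: [-2.6, 0.5, 1.4]
opening: 0.005
```

Request:
carry_out:
  commands:
    - [[0,0,0,0.1,0,0,0],[0,0,0,0.1,0,0,0],[0,0,0,0.1,0,0,0]]

```text
clock: 11.38
tool_pos: [0.5405, -0.0067, 0.0486]
eef_rot: [0.999, -0.049, -0.002, -0.0]
contact_force: [-5.7, 1.0, 2.2]
opening: 0.006
```

Force is rising with no motion: the case is on the back board at rack x ≈ 7 measured (≈10 with the known offset). I'll back off and look.

Request:
carry_out:
  commands:
    - [[0,0,0,-1,0,0,0],[0,0,0,-3,0,0,0],[0,0,0,-6,0,-2,0],[0,0,0,-9,0,-5,0],[0,0,0,-12,0,-9,0],[0,0,0,-14,0,-13,0],[0,0,0,-14,0,-15,0],[0,0,0,-14,0,-15,0]]

```text
clock: 12.05
tool_pos: [0.4042, 0.0068, 0.203]
eef_rot: [0.999, -0.049, 0.004, -0.001]
contact_force: [0.8, 0.2, 0.6]
opening: 0.003
```

```bash
python3 look.py 14
```

```text
t 12.05 pos [0.4042 0.0068 0.203 ] rack [-0.1393 -0.0242] yaw -5.64 z [ 0.009  0.001 -1.   ] F [0.8 0.2 0.6] open 0.2 q7 -1.51
M [ 0.05 -0.01  0.08]
```

View pics/s14.png

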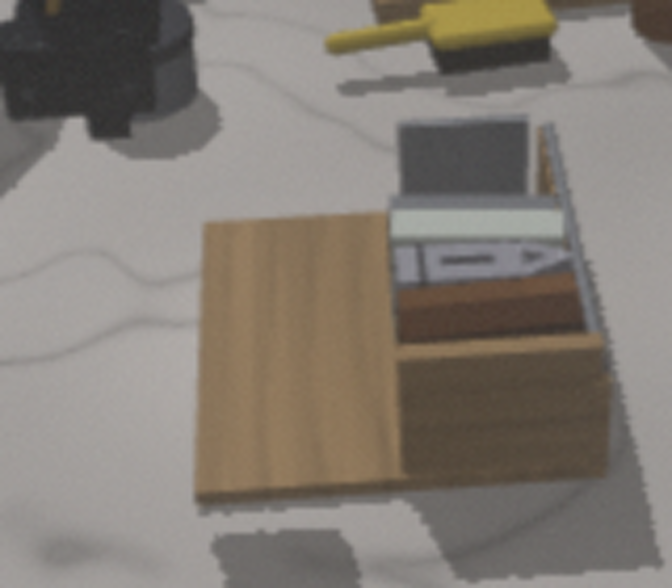

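View pics/t14.png

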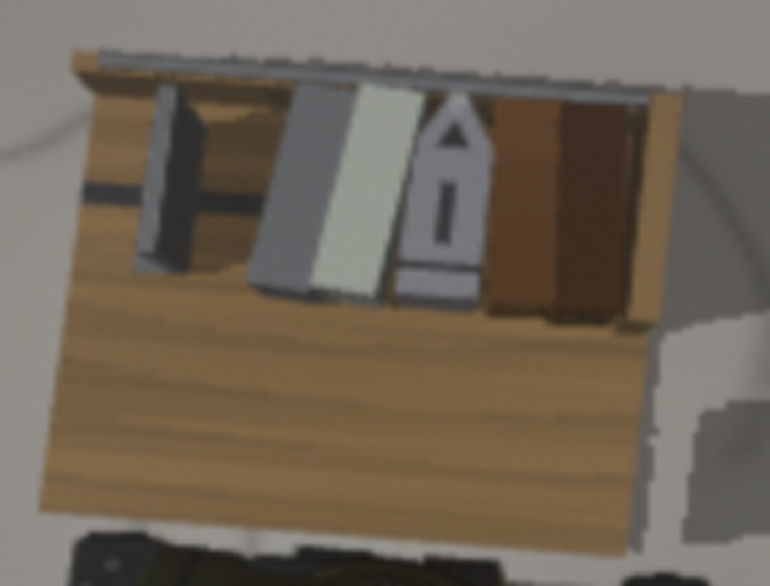

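The case is home: nose at top crop (457,97), rear at (437,300), flush with its neighbours at about 300–310. All boxes are upright, with steel and white slightly yawed. Next, the stop.

Run:
```python
from h import *
from plant import r
s=r.get_state()
print(rk(.054,.140),move(s["tool_pos"],s["eef_rot"],[*rk(.054,.140),.19],PSI))
t=lambda x,y,z:torack(crop("top",x,y,200,145,5.5,4.51,z)).round(4)
print("stop",t(135,262,.11),t(159,90,.11),t(176,90,.11))
```

```text
[0.61260389 0.15136236] (array([-9.18525590e-04, -5.99893338e-03,  7.72101206e-05]), array([ 19.25771816, -16.38227717,   1.13033711]))
stop [0.0105 0.0921] [0.0926 0.0916] [0.0932 0.085 ]
```

Request:
carry_out:
  commands:
    - [[0,0,0,1.5,-2.5,0,0],[0,0,0,3.5,-5,0,0],[0,0,0,6,-7.5,0,0],[0,0,0,8.5,-10,0,0],[0,0,0,11,-12.5,0,0],[0,0,0,13.5,-15,0,0],[0,0,0,16,-16.5,0,0],[0,0,0,18.5,-16.5,0,0],[0,0,0,19.3,-16.5,0,0],[0,0,0,19.3,-16.5,0,0]]

```text
clock: 12.98
tool_pos: [0.613, 0.1511, 0.1968]
eef_rot: [0.999, -0.05, 0.0, 0.001]
contact_force: [0.1, 0.8, 0.8]
opening: 0.004
```

Request:
carry_out:
  commands:
    - [[0,0,0,0,0,0,0],[0,0,0,0,0,0,0],[0,0,0,0,0,0,0]]

```text
clock: 13.23
tool_pos: [0.6098, 0.1519, 0.1984]
eef_rot: [0.999, -0.049, -0.001, 0.0]
contact_force: [0.9, 1.2, 0.5]
opening: 0.007
```

Run:
```python
from h import *
from plant import r
s=r.get_state();info(s)
print(move(s["tool_pos"],s["eef_rot"],[*rk(.054,.138),.07],PSI))
```

```text
t 13.23 pos [0.6098 0.1519 0.1984] rack [0.0511 0.1402] yaw -5.65 z [-0.002 -0.    -1.   ] F [0.9 1.2 0.5] open 0.6 q7 -1.74
(array([ 0.00020611,  0.00176935, -0.0008383 ]), array([ 0.31007075,  0.22014518, 12.84354538]))
```

Request:
carry_out:
  commands:
    - [[0,0,0,0.3,0,3,0],[0,0,0,0.3,0,6,0],[0,0,0,0.3,0,9,0],[0,0,0,0.3,0,11.5,0],[0,0,0,0.3,0,12.8,0],[0,0,0,0.3,0,12.8,0],[0,0,0,0.3,0,12.8,0]]

```text
clock: 13.82
tool_pos: [0.614, 0.1518, 0.0711]
eef_rot: [0.999, -0.049, -0.0, 0.0]
contact_force: [0.2, -0.0, 0.9]
opening: 0.006
```

```bash
python3 look.py 15
```

```text
t 13.82 pos [0.614  0.1518 0.0711] rack [0.0553 0.1405] yaw -5.63 z [-0. -0. -1.] F [ 0.2 -0.   0.9] open 0.5 q7 -1.69
M [ 0.05 -0.02 -0.01]
```

View pics/l15.png

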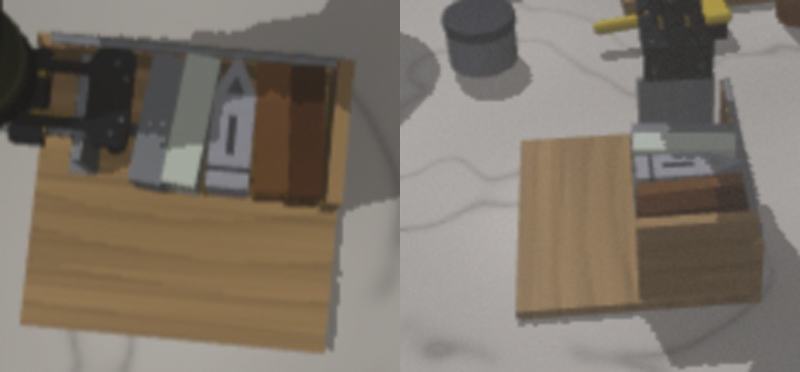

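The gripper is beside the stop with its body clear above the stop top, and reads no force. Pushing now in rack −y (tool +y).

Request:
carry_out:
  commands:
    - [[0,0,0,0,0.8,0,0],[0,0,0,0,1.6,0,0],[0,0,0,0,2.4,0,0],[0,0,0,0,3,0,0],[0,0,0,0,3.5,0,0],[0,0,0,0,4,0,0],[0,0,0,0,4.5,0,0],[0,0,0,0,5,0,0],[0,0,0,0,5,0,0]]

```text
clock: 14.67
tool_pos: [0.6093, 0.1005, 0.0708]
eef_rot: [0.999, -0.05, 0.0, 0.001]
contact_force: [0.1, 1.0, -0.9]
opening: 0.001
```

```bash
python3 look.py 16
```

```text
t 14.67 pos [0.6093 0.1005 0.0708] rack [0.0557 0.089 ] yaw -5.71 z [ 0.    -0.001 -1.   ] F [ 0.1  1.  -0.9] open 0.1 q7 -1.62
M [ 0.14 -0.05 -0.01]
```

View pics/l16.png

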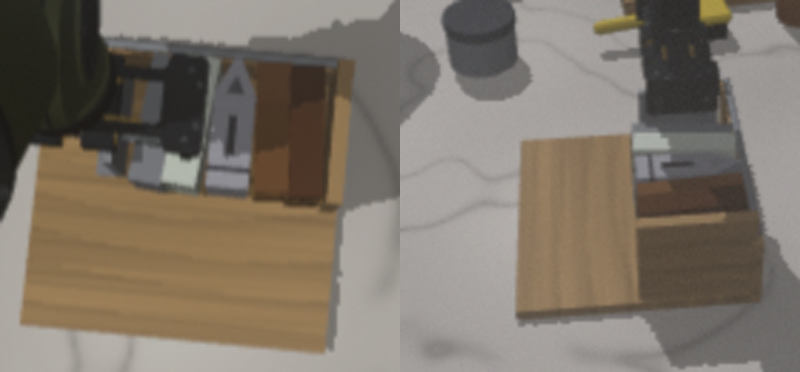

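The stop is sliding (left image x≈110) and approaching the steel box. I'll continue slower.

Request:
carry_out:
  commands:
    - [[0,0,0,0,0.3,0,0],[0,0,0,0,0.6,0,0],[0,0,0,0,0.9,0,0],[0,0,0,0,1.2,0,0],[0,0,0,0,1.5,0,0],[0,0,0,0,1.5,0,0]]

```text
clock: 15.27
tool_pos: [0.6074, 0.0863, 0.0706]
eef_rot: [0.999, -0.049, -0.0, 0.0]
contact_force: [-0.7, 1.6, -0.2]
opening: 0.003
```

```bash
python3 look.py 17
```

```text
t 15.27 pos [0.6074 0.0863 0.0706] rack [0.0552 0.0747] yaw -5.67 z [-0.001 -0.    -1.   ] F [-0.7  1.6 -0.2] open 0.3 q7 -1.6
M [ 0.24  0.11 -0.01]
```

View pics/l17.png

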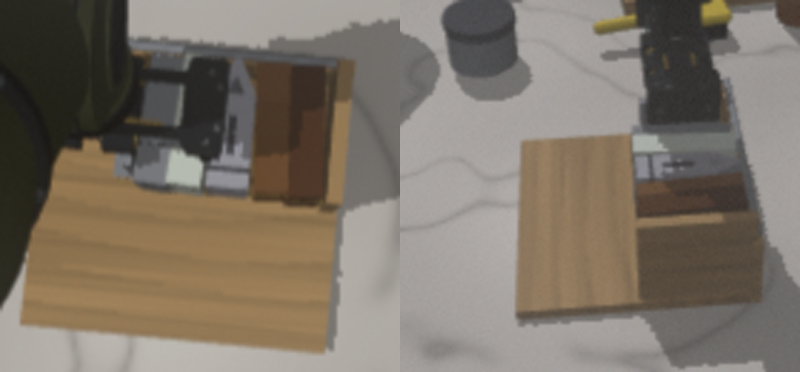

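The stop has reached the steel box, and the boxes are squaring up. I'll go on in small steps, watching the force.

Request:
carry_out:
  commands:
    - [[0,0,0,0,0.2,0,0],[0,0,0,0,0.4,0,0],[0,0,0,0,0.6,0,0],[0,0,0,0,0.8,0,0],[0,0,0,0,0.8,0,0]]

```text
clock: 15.78
tool_pos: [0.607, 0.0794, 0.0708]
eef_rot: [0.999, -0.049, 0.0, -0.0]
contact_force: [0.8, 4.5, -1.1]
opening: 0.004
```

Request:
carry_out:
  commands:
    - [[0,0,0,0,0.1,0,0],[0,0,0,0,0.2,0,0],[0,0,0,0,0.3,0,0],[0,0,0,0,0.3,0,0]]

```text
clock: 16.12
tool_pos: [0.6068, 0.076, 0.0708]
eef_rot: [0.999, -0.049, 0.0, 0.0]
contact_force: [1.0, 4.2, 0.1]
opening: 0.005
```

```bash
python3 look.py 18
```

```text
t 16.12 pos [0.6068 0.076  0.0708] rack [0.0555 0.0644] yaw -5.63 z [ 0. -0. -1.] F [1.  4.2 0.1] open 0.4 q7 -1.59
M [ 0.76 -0.07  0.01]
```

View pics/t18.png

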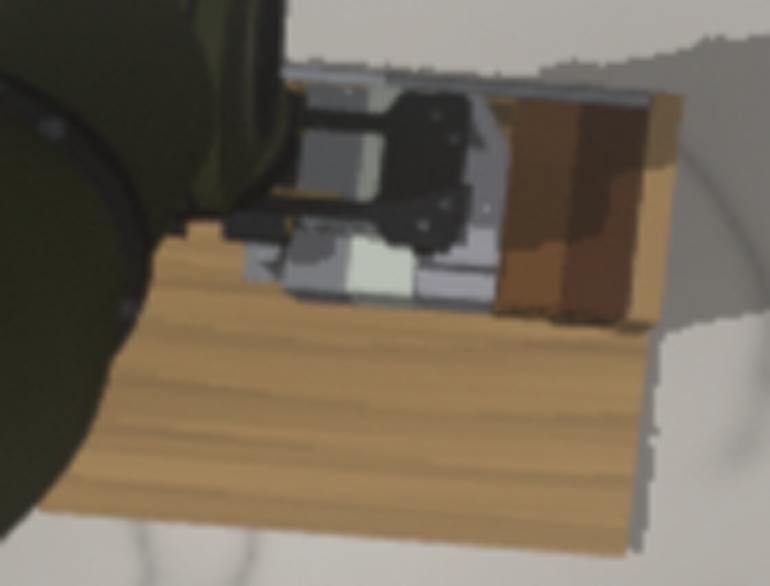

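The row is straight and nearly at the end wall (walnut edge at about crop x=632, against a wall inner face near 630–645).

Request:
carry_out:
  commands:
    - [[0,0,0,0,0.1,0,0],[0,0,0,0,0.2,0,0],[0,0,0,0,0.2,0,0]]

```text
clock: 16.47
tool_pos: [0.6066, 0.075, 0.0708]
eef_rot: [0.999, -0.049, 0.0, -0.001]
contact_force: [0.3, 5.4, 0.2]
opening: 0.003
```

Request:
carry_out:
  commands:
    - [[0,0,0,0,0.1,0,0],[0,0,0,0,0.2,0,0],[0,0,0,0,0.2,0,0]]

```text
clock: 16.72
tool_pos: [0.6066, 0.075, 0.0708]
eef_rot: [0.999, -0.048, 0.0, -0.002]
contact_force: [1.0, 8.8, 0.6]
opening: 0.007
```

Request:
carry_out:
  commands:
    - [[0,0,0,0,0.1,0,0],[0,0,0,0,0.2,0,0],[0,0,0,0,0.2,0,0]]

```text
clock: 16.97
tool_pos: [0.6066, 0.075, 0.0709]
eef_rot: [0.999, -0.047, 0.0, -0.003]
contact_force: [1.3, 13.2, 0.1]
opening: 0.003
```

Request:
carry_out:
  commands:
    - [[0,0,0,0,-0.6,0,0],[0,0,0,0,-1.5,0,0],[0,0,0,0,-3.5,-3,0],[0,0,0,0,-6.5,-6,0],[0,0,0,-2,-9.5,-9,0],[0,0,0,-4,-12.5,-12,0],[0,0,0,-6,-15,-14,0],[0,0,0,-6,-16,-14,0],[0,0,0,-6,-16,-14,0]]

```text
clock: 17.72
tool_pos: [0.5614, 0.2401, 0.2125]
eef_rot: [0.999, -0.046, 0.001, -0.002]
contact_force: [0.5, 0.3, -0.3]
opening: 0.007
```

```bash
python3 look.py 19
```

```text
t 17.72 pos [0.5614 0.2401 0.2125] rack [-0.0056  0.2233] yaw -5.27 z [ 0.003  0.003 -1.   ] F [ 0.5  0.3 -0.3] open 0.6 q7 -1.87
M [ 0.11  0.05 -0.  ]
```

View pics/t19.png

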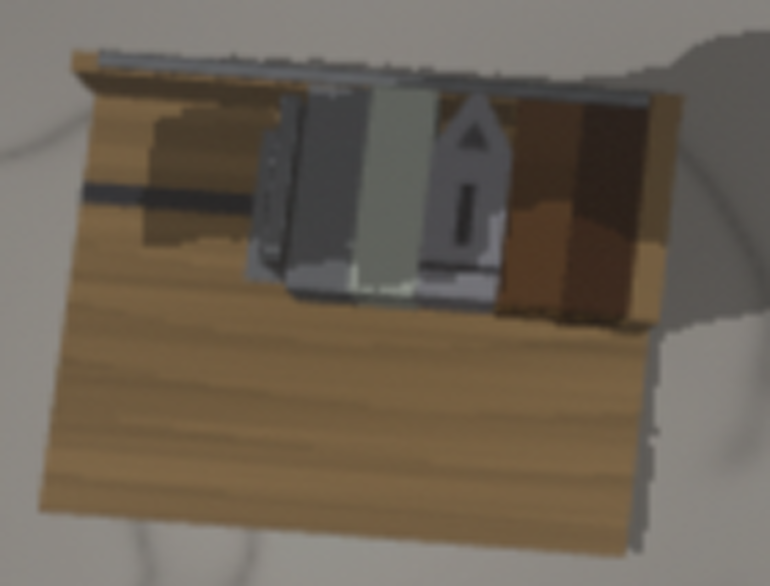

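View pics/s19.png

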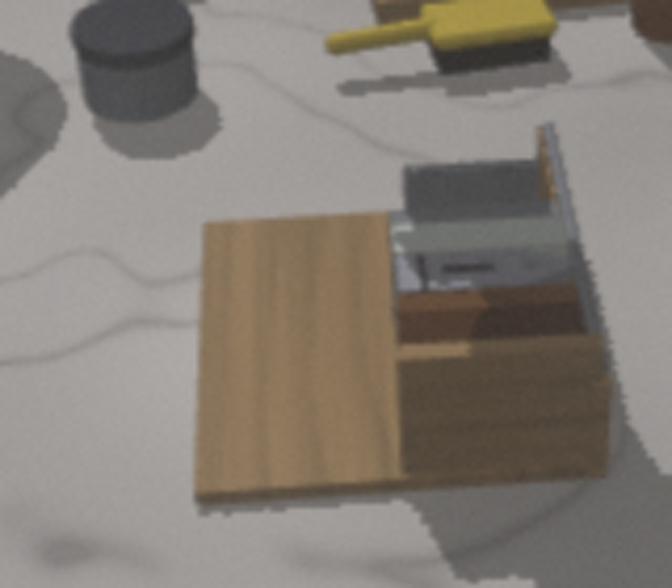

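The row is closed up. I'll retract farther to get out of the shadow for a final measurement.

Request:
carry_out:
  commands:
    - [[0,0,0,-2,-1,-3,0],[0,0,0,-5,-2,-6,0],[0,0,0,-8,-3,-8,0],[0,0,0,-11,-4,-9,0],[0,0,0,-14,-5,-9,0],[0,0,0,-14,-5,-9,0],[0,0,0,-14,-5,-9,0]]

```text
clock: 18.4
tool_pos: [0.4272, 0.2972, 0.3]
eef_rot: [0.999, -0.049, -0.001, 0.001]
contact_force: [0.7, -0.3, -0.8]
opening: 0.007
```

```bash
python3 look.py 20
python3 - <<'E'
from plant import r
import cv2
cv2.imwrite("pics/tfull.png",r.snapshot("top")["pixels"][:,:,::-1])
E
```

```text
t 18.4 pos [0.4272 0.2972 0.3   ] rack [-0.1448  0.2671] yaw -5.67 z [-0.001 -0.002 -1.   ] F [ 0.7 -0.3 -0.8] open 0.6 q7 -2.11
M [ 0.05 -0.05 -0.01]
```

View pics/t20.png

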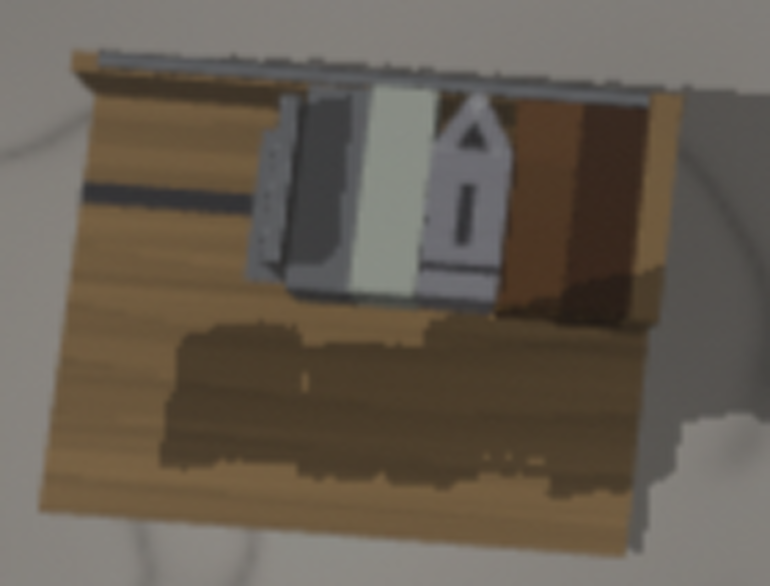

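View pics/s20.png

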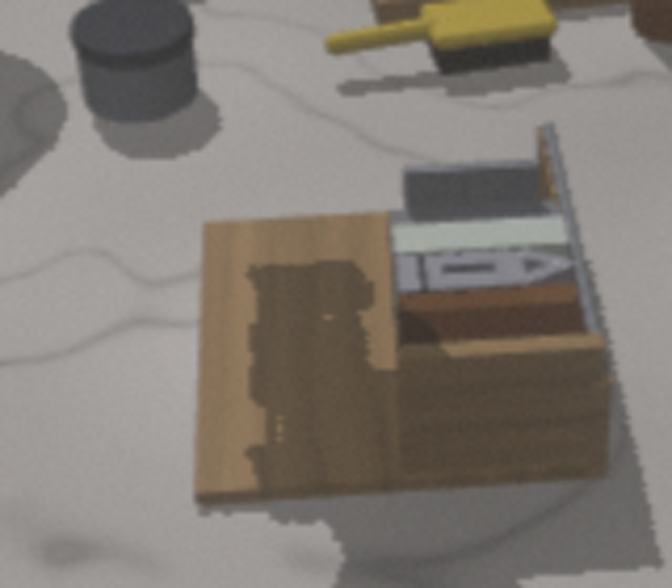

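View pics/tfull.png

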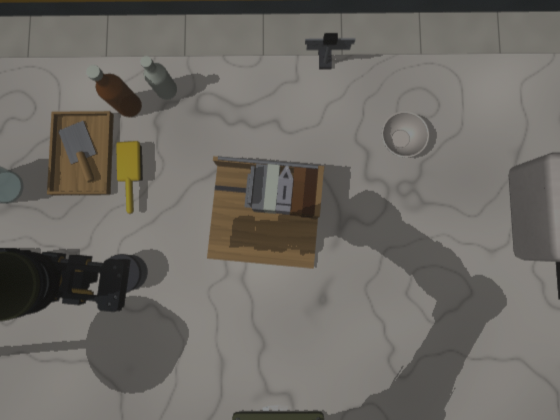

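```bash
python3 - <<'E'
from h import *
t=lambda x,y,z:torack(crop("top",x,y,200,145,5.5,4.51,z)).round(4)
print("stop outer F/B",t(248,275,.11),t(282,95,.11),"stop in B",t(299,97,.11))
for n,x,y,z in [("steel",320,291,.084),("white",382,293,.092),("case",457,301,.09),("brown",530,309,.088),("walnut",595,312,.096),("nose",478,94,.09),("whiteB",405,88,.092),("brownB",548,100,.088)]: print(n,t(x,y,z))
u=lambda x,y,z:torack(crop("side",x,y,170,150,4.2,4.2,z)).round(4)
for n,x,y,z in [("white",393,238,.092),("case",396,275,.09),("brown",398,300,.088),("walnut",398,325,.096),("stopFin",404,170,.11),("nose",575,267,.09)]: print("side",n,u(x,y,z))
E
python3 - <<'E'
import cv2
a=cv2.imread("pics/tfull.png")[150:225,235:330]
cv2.imwrite("pics/z.png",cv2.resize(a,None,fx=8,fy=8,interpolation=cv2.INTER_CUBIC))
E
```

```text
stop outer F/B [0.0083 0.0484] [0.0945 0.0439] stop in B [0.0941 0.0372]
steel [0.0058 0.0221]
white [ 0.0063 -0.0027]
case [ 0.0053 -0.0322]
brown [ 0.0043 -0.061 ]
walnut [ 0.0044 -0.0861]
nose [ 0.106  -0.0313]
whiteB [ 0.1059 -0.0023]
brownB [ 0.106  -0.0592]
side white [ 0.0092 -0.0025]
side case [ 0.0089 -0.0341]
side brown [ 0.0087 -0.0538]
side walnut [ 0.0069 -0.0847]
side stopFin [0.0187 0.0386]
side nose [ 0.1096 -0.0369]
```

View pics/z.png

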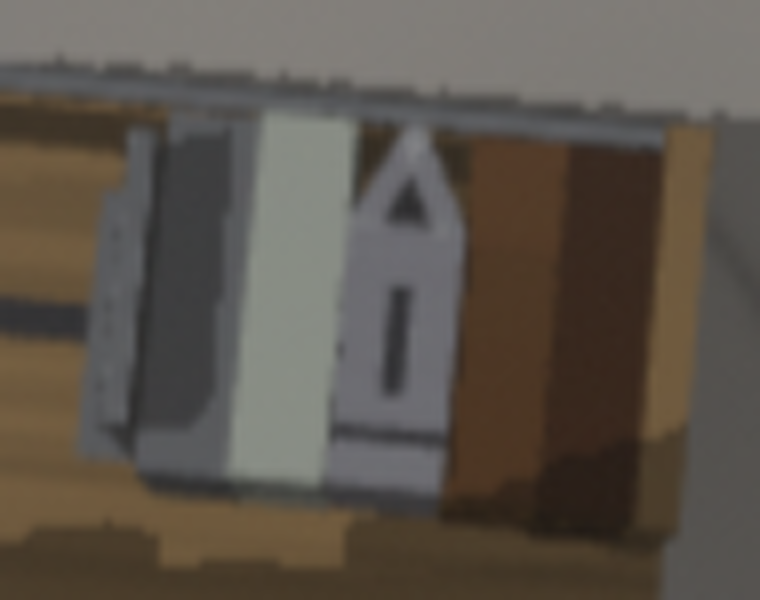

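The zoom shows all five fronts on one line, with no gaps between stop and end wall. The nose is on the back board, level with the box backs. I'm handing in.

```bash
python3 -c "
from plant import r
print(r.finish_job())"
```

```text
the job is handed in; nothing more can be done
None
```

The flea-comb case is back in the gap in the middle of the row, fully home and flush. The steel end stop is slid up against the row. I handed the job in at about 18.5 s on the robot's clock.

**How it went:** I gripped the case near its rear, worked it in nose first, then let go and pushed it home with closed fingers. I stopped when the force rose with no more movement. I then pushed the stop until it held still at 13 N, which was the highest force I saw.

**Last checks:**
- **Row:** all boxes stand upright with no visible gaps from the end wall to the stop.
- **Flush:** the fronts of the case and boxes line up within about 2 mm in each camera view, and the nose is level with the backs of the boxes on the back board.
- **Stop:** its inner face is at rack y ≈ 37–39 mm, a reading of about 0.056–0.058 against the expected 0.059.
- **Bystanders:** nothing touched the bowl, brush or tin. The bowl and brush look unmoved. The arm partly hid the tin in the last top picture, but the side view shows it in place.

**Disagreements:** the top camera put rack x about 4 mm too low and the side camera about 1 mm too low. I took this as calibration error and judged "home" by touch and by comparing the case with its neighbours. The front and back ends of the stop also measured about 4 mm apart in y, probably because its top edge is blurred in the picture.

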